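# Make up a doming kit and an engraving kit at the jeweller's bench

## Task

Make up the two kits on the jeweller's bench. Doming kit, in the long tray: the doming block flat, hollows up, in the short bay, and the large-ball punch lying lengthwise in the long bay; engraving kit, in the nearly square tray: the wax tin flat, lid up, in the wide bay, and the long graver lying lengthwise in the narrow bay. Set each thing down gently, clear of the lips and near the middle of its bay, and leave the small punch, the short graver and the jar where they are.

Things in the scene. Friction and masses are not known exactly. Their poses are not given: they have to be found in the camera images.
- long_tray: Long plywood tray, 220 mm (its x) by 92 mm (y), fixed. Floor top 4 mm above the bench; lips and dividing bar 4 mm thick, tops 10 mm above the bench. Two bays end to end: short bay, inside 82 (x) by 84 mm (y), centred at tray x = -65 mm, y = 0; long bay, inside 126 (x) by 84 mm (y), centred at x = +43 mm, y = 0. Origin: centre of underside, on the bench.
- square_tray: Nearly square plywood tray, 140 mm (its x) by 172 mm (y), fixed. Floor top 4 mm above the bench; lips and bar 4 mm thick, tops 10 mm above the bench. Two bays side by side: wide bay, inside 132 (x) by 102 mm (y), centred at tray x = 0, y = -31 mm; narrow bay, inside 132 (x) by 58 mm (y), centred at x = 0, y = +53 mm. Origin: centre of underside, on the bench.
- doming_block: Square steel doming block, 46 x 46 mm, 30 mm high, four round dark hollows of different sizes on top; about 0.45 kg. Loose, stands flat, hollows up. Origin: centre of its underside; x and y along its sides, z up.
- big_punch: Larger of two lying steel punches: 32 mm ball on a 14 x 14 mm square shank, 98 mm long, 0.23 kg. Lies on ball and shank end; shank slopes down 0.11 rad from the ball, its axis 11.5 mm up at mid-shank. Origin: on the bench under mid-length; x towards the ball (ball centre x = +33 mm, shank to x = -49), z up. Centre of mass x = +11 mm; grip the shank along y, x = -40 to +12 mm.
- wax_tin: Round flat aluminium tin with a slightly wider lid and a pale disc on top, 54 mm in diameter, 28 mm high, about 0.07 kg, standing flat. Loose. Origin: centre of its underside, z up.
- long_graver: Longer of two lying gravers, 112 mm, 0.06 kg: eight-sided wooden handle 64 mm, brass collar 10 mm, thin steel blade 38 mm; axis 15 mm up. Origin: on the bench under mid-length; x towards the blade tip, z up. Handle from x = -56 mm: 30 mm thick knob to x = -40, 24 mm waist to x = -4, 30 mm swell to x = +8; grip the waist along y at x = -22 mm.
- small_punch: Smaller steel punch, to be left where it lies: 16 mm ball on a square 10 x 10 mm shank, 80 mm long. Origin: on the bench under its mid-length; x towards the ball.
- short_graver: Shorter graver, to be left where it lies: stubby eight-sided wooden handle 30 mm thick and 30 mm long, short brass collar and blade, 60 mm overall. Origin: on the bench under its mid-length; x towards the blade tip.
- jar: Amber glass jar with a white cap, 58 mm in diameter, 75 mm high, standing on the bench; to be left alone. Origin: centre of its underside.
Mind the look-alikes: they are no part of the job. What is shaped like the long_graver but pink is not meant. Leave any black look-alike of the big_punch alone.

How it is judged (in metres and radians):
At the end, for the whole second after the job is handed in: From bay centre, tray x/y: block 21/22 mm, punch 17/32, tin 30/24, graver 15/14; tools within 0.4 rad of tray x, either way; all on the tray floor (underside 1-8 mm above bench, tilt under 0.12 rad), at rest; small punch, short graver, jar moved under 20 mm (x of doming_block in the frame of long_tray between -0.086 and -0.044 m and y of doming_block in the frame of long_tray between -0.022 and 0.022 m and z of doming_block in the frame of long_tray between 0.001 and 0.008 m and angle between each of doming_block, big_punch, wax_tin, long_graver's own z axis and vertical below 0.12 rad and linear speed of each of doming_block, big_punch, wax_tin, long_graver below 0.02 m/s and angular speed of each of doming_block, big_punch, wax_tin, long_graver below 0.2 rad/s and x of big_punch in the frame of long_tray between 0.026 and 0.06 m and y of big_punch in the frame of long_tray between -0.032 and 0.032 m and z of big_punch in the frame of long_tray between 0.001 and 0.008 m and angle between the x axis of big_punch and the x axis of long_tray, either way round below 0.4 rad and x of wax_tin in the frame of square_tray between -0.03 and 0.03 m and y of wax_tin in the frame of square_tray between -0.055 and -0.007 m and z of wax_tin in the frame of square_tray between 0.001 and 0.008 m and x of long_graver in the frame of square_tray between -0.015 and 0.015 m and y of long_graver in the frame of square_tray between 0.039 and 0.067 m and z of long_graver in the frame of square_tray between 0.001 and 0.008 m and angle between the x axis of long_graver and the x axis of square_tray, either way round below 0.4 rad and distance of each of small_punch, short_graver, jar from where it was at the start of the episode below 0.02 m); the robot touches nothing.
It fails at once if a kit part is dropped (falls free of the fingers faster than 0.45 m/s, a drop of about 10 mm) ((contact force between doming_block and the fingers below 0.01 N and linear speed of doming_block above 0.45 m/s) or (contact force between big_punch and the fingers below 0.01 N and linear speed of big_punch above 0.45 m/s) or (contact force between wax_tin and the fingers below 0.01 N and linear speed of wax_tin above 0.45 m/s) or (contact force between long_graver and the fingers below 0.01 N and linear speed of long_graver above 0.45 m/s)).
It fails at once if a spare tool or the jar is pushed away (distance of any of small_punch, short_graver, jar from where it was at the start of the episode above 0.02 m).
It fails at once if a kit part is rammed into a tray (contact above 60 N) (contact force between any of doming_block, big_punch, wax_tin, long_graver and long_tray above 60 N or contact force between any of doming_block, big_punch, wax_tin, long_graver and square_tray above 60 N).
It also fails if it takes over 115 s, if anything falls off the work surface, if the arm or the gripper's body presses on something with over 40 N, if the wrist force passes 120 N, or if a joint passes its speed limit or range.

## Robot

A 6-joint arm with a two-finger parallel gripper is mounted at the origin on the work surface. World frame = base frame: x ahead of the robot, y to its left, z up, the work surface at z = 0. Lengths are in m, angles in degrees, forces in N, time in s.
With the tool pointing down it reaches from about 0.3 to 0.775 m from the base axis. Payload 14.6 kg.
Tool frame: the origin (TCP) lies between the finger pads; the fingertips stand 17 mm ahead of it and the grasp point (between the pads) lies 2 mm behind it (tips_ahead is the distance from the TCP to the fingertips, in m); z points along the fingers, y is the direction in which the jaws open and shut (so a half turn about z gives the same grasp; the last joint's range is limited). The gripper opens to 94 mm and grips with 3 to 60 N. Pads are 16 mm wide; open, the fingers measure 119 mm over their backs; the gripper's body (75 mm by 177 mm) begins 78 mm behind the grasp point.
Start: joints at [-67.873, 17.183, 87.147, -0, 75.671, -3.816], TCP at [0.241, -0.495, 0.222] pointing down, gripper open.
Joint ranges: [-173.82, 173.82], [-45.26, 126.66], [13.44, 144.39], [-59.66, 239.66], [0, 175.72], [-146.38, 146.38]. Speed limits (degrees/s): [127.2, 127.2, 147.25, 180, 180, 180].

## Interface

Orientations are given as [roll, pitch, yaw] about the fixed x, y, z axes, in that order (R = Rz(yaw) Ry(pitch) Rx(roll)).
In Python, from station import get_state, grab_frame, close_job, boxes_of, spot_point, tips_ahead gives the robot as it stands.
- The arm moves only by the tool arm_command, never from a script. Its argument "increments" is a list of rows, each an object with "jaw": the finger opening in cm, from 0 to 9.4; "xyz": the shift along the tool's x, y, z in cm, a list of three; "delta_rot": the turn, a rotation vector about the tool's x, y, z in degrees, a list of three. In form: [{"jaw": jaw, "xyz": [x, y, z], "delta_rot": [ax, ay, az]}, ...]. A call has 1 to 5 rows; each row shifts and turns the pose as measured when the row begins, along the tool's axes as they then stand; what a row does not reach is not made up. A row lasts 1/8 s, in which the tool goes at most 62.5 mm and 10.7 degrees, less where a joint would pass 70% of its speed; a pose out of reach is approached as far as the arm can. A call is refused whole if a number of a shift passes 6.25 or a number of a turn 10.7, either way. A call with a gripper value outside its range is refused whole. The fingers move at their own pace and stop on an object; the grip force is fixed at half the most. Time passes only in rows, so rows that do not move let the fingers close. It gives the time, the measured TCP pose, the force and the opening at its end, in the units of the state.
- get_state(): the state, without advancing time (a new reading comes with each control period).
- grab_frame(name): name is "scene" or "top"; returns a dict with "frame" (420x560x3 uint8, red, green, blue), "depth" (420x560 float32, m along the optical axis (not along the pixel's ray), 0 where there is no reading), "fov_y" (degrees; the focal length in pixels is half the picture's height over the tangent of half this angle, whatever the lens; pixels are square), "cx", "cy" (the principal point, pixels), "rvec" (rotation vector, rad) and "tvec" (3), from world to camera coordinates, as OpenCV has them. Camera axes: x right, y down, z forward; pixel columns grow to the right and rows downward; lengths in m; the calibration is good to about 2 mm. A picture is of the moment at which its call begins.
- close_job(): hands the job in, once; it reports no verdict.
Trained networks look in a picture, given as the dict that the camera call returned (one of the last four; its "shot" number tells which), for a name from the list of things; names that differ only in an ending like _2 or _b are one class to them, and where a whole thing is asked for, a point or a joint stands for the part that bears it (a point fixed in the world has none). Each returns a list of dicts, best first, with "p" (0 to 1); they miss things now and then, are a little off and sometimes report something else, mostly with a low value. They report only what shows in the picture. A call takes as long as a camera call. They do not tell look-alikes from the thing itself.
- boxes_of(picture, name): "position" ([x, y, z] in m, in world coordinates, good to about 4 mm: the middle of the surface that is visible of it).
- spot_point(picture, name): "position" ([x, y, z] in m, in world coordinates, good to about 4 mm: a listed point, or the origin of a listed thing).
The state is a dict: "time": time; "joint_pos": joint angles; "joint_vel": joint speeds; "effort": joint torques, N m; "eef_pos": TCP position; "eef_rot": TCP orientation; "wrist_force": force on the tool from outside, world axes, zero at the start; "moment": the same for the moment, N m; "opening": opening from 0.0 (shut) to 1.0 (fully open).
Only numpy, scipy, OpenCV 4.12 (cv2) and the standard library are available. Lean on these libraries where they do the work, as an engineer would, in place of code of your own. Each camera call takes 0.05 s, during which the arm holds its last target. There are 200 camera calls.

## Working session

There is one attempt and no reset: what is moved stays moved. The work goes in short steps, Python scripts to look and compute and a tool call to move; the robot and the scene stay as the last step left them, time stands still between calls to the robot, and variables do not carry over. Pictures are saved under pics/ and viewed, about 12 in all and at most 16, crops included, and the job is handed in when it is done.

Besides the shell and the picture viewer there is one more tool, called after "Call:" by a JSON object that holds its "method" and its "body". arm_command: Moves the arm, as the interface text tells. Its arguments: {"type":"object","properties":{"increments":{"type":"array"}},"required":["increments"]}

```bash
mkdir -p pics
cat > h.py <<'E'
import numpy as np, cv2
from station import *
def save(p,n): cv2.imwrite(f'pics/{n}.png',p['frame'][:,:,::-1])
def cloud(p):
    d=p['depth'];h,w=d.shape;f=h/2/np.tan(np.radians(p['fov_y'])/2)
    v,u=np.mgrid[:h,:w]
    c=np.stack([(u-p['cx'])/f*d,(v-p['cy'])/f*d,d],-1)
    R=cv2.Rodrigues(np.array(p['rvec'],float))[0]
    W=(c-np.array(p['tvec']).ravel())@R
    W[d<=0]=np.nan
    return W
E
python3 - <<'E'
from h import *
s=get_state();print(s)
for n in ('top','scene'):
    p=grab_frame(n);save(p,n+'0');print(n,p['tvec'],p['rvec'],p['fov_y'])
    for k in 'long_tray square_tray doming_block big_punch wax_tin long_graver small_punch short_graver jar'.split():
        print(k,[(np.round(q['position'],3).tolist(),round(q['p'],2)) for q in spot_point(p,k)][:3])
    np.savez(n+'0.npz',W=cloud(p),f=p['frame'])
E
```

```text
{'time': 0.0, 'joint_pos': array([-6.78726186e+01,  1.72158305e+01,  8.71809489e+01,  1.66541016e-04,
        7.56721408e+01, -3.81480949e+00]), 'joint_vel': array([ 0.10426195,  0.02159765,  0.05255578,  0.00854309, -0.02412001,
       -0.08171818]), 'effort': array([ 5.79701482e-04, -5.31805301e+01, -3.52736807e+01,  7.08931102e-02,
        2.43788684e-02, -1.12987107e-04]), 'eef_pos': array([ 0.24051601, -0.49433846,  0.22187961]), 'eef_rot': array([-1.79931243e+02, -4.74634441e-03,  2.59421467e+01]), 'wrist_force': array([-0.12606303,  0.50767245,  0.33341013]), 'moment': array([-0.0212735 ,  0.04143683, -0.01090271]), 'opening': 1.0001833745027902}
top [0.06955903 0.50605135 1.21220024] [ 2.17753452 -2.17302631  0.08356744] 51.63477652332726
long_tray [([0.61, -0.118, 0.003], 0.83), ([0.62, 0.107, -0.001], 0.67)]
square_tray [([0.622, 0.104, -0.001], 0.84)]
doming_block [([0.547, 0.282, -0.001], 0.75)]
big_punch [([0.402, 0.538, 0.001], 0.74), ([0.441, 0.423, 0.001], 0.55)]
wax_tin [([0.447, -0.42, 0.003], 0.6), ([0.619, 0.106, 0.003], 0.29)]
long_graver [([0.285, -0.293, -0.001], 0.85), ([0.404, -0.184, 0.0], 0.52)]
small_punch [([0.537, -0.282, -0.0], 0.51), ([0.403, -0.187, -0.001], 0.44)]
short_graver [([0.416, 0.193, -0.001], 0.62)]
jar [([0.716, 0.295, 0.001], 0.56)]
scene [ 0.41988025 -0.22320277  1.33821169] [ 0.69997766  2.77743914 -0.85239842] 53.761779936147434
long_tray [([0.608, -0.116, 0.007], 0.96)]
square_tray [([0.624, 0.109, 0.003], 0.61)]
doming_block [([0.553, 0.279, -0.0], 0.73)]
big_punch [([0.401, 0.536, -0.003], 0.82), ([0.445, 0.428, 0.002], 0.57)]
wax_tin [([0.448, -0.417, 0.002], 0.78)]
long_graver [([0.407, -0.182, -0.001], 0.69), ([0.287, -0.288, -0.001], 0.52)]
small_punch [([0.54, -0.283, -0.001], 0.4)]
short_graver [([0.414, 0.197, 0.002], 0.62)]
jar [([0.706, 0.292, -0.003], 0.55)]
```

View pics/top0.png

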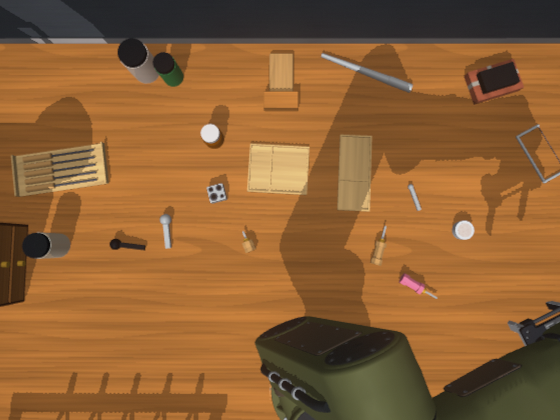

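View pics/scene0.png

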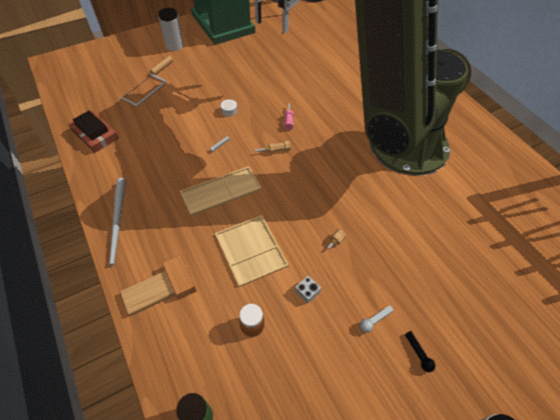

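The top view has +x up and +y left. Tray centres are near px (355,172) and (278,168). The block is at (216,193), the steel punch at (167,231) with its ball up, the tin at (464,230) and the wooden long graver at (380,243) with its tip up. The black punch at (128,244) and the pink graver at (415,287) are decoys.

```bash
cat > m.py <<'E'
from h import *
C=dict(long_tray=(.609,-.117,.14),square_tray=(.622,.106,.125),doming_block=(.55,.281,.05),big_punch=(.443,.425,.07),wax_tin=(.447,-.419,.05),long_graver=(.405,-.184,.075),small_punch=(.538,-.282,.06))
for n in ('top0','scene0'):
    z=np.load(n+'.npz');W=z['W'];f=z['f']
    for k,(x,y,r) in C.items():
        m=(np.hypot(W[...,0]-x,W[...,1]-y)<r)
        lo,hi=(.002,.02) if 'tray' in k else (.005,.09)
        q=W[m&(W[...,2]>lo)&(W[...,2]<hi)]
        if len(q)<8: print(n,k,len(q));continue
        (c,wh,a)=cv2.minAreaRect(q[:,:2].astype(np.float32)*1000)
        mu=q[:,:2].mean(0);ev,E=np.linalg.eigh(np.cov((q[:,:2]-mu).T));e=E[:,1]
        print(n,k,len(q),'rect',np.round(c,1),np.round(wh,1),round(a,1),'pca',np.round(mu*1000,1),round(np.degrees(np.arctan2(e[1],e[0])),1),'z',np.round(np.nanpercentile(q[:,2],[5,50,98])*1000,1))
f=cv2.imread('pics/top0.png')
a=cv2.resize(f[125:220,235:385],None,fx=5,fy=5,interpolation=cv2.INTER_CUBIC)
cv2.imwrite('pics/c1.png',a)
E
python3 m.py
```

```text
top0 long_tray 3432 rect [ 608.1 -117.2] [278.1 275.5] 65.7 pca [ 609.3 -116.8] 177.7 z [ 2.2  4.3 12.3]
top0 square_tray 3207 rect [622.2 103.7] [246.8 242.6] 8.7 pca [621.3 106.7] 94.6 z [ 2.3  4.7 12.9]
top0 doming_block 322 rect [545.2 276.8] [83.2 87.6] 5.6 pca [547.9 280.6] 79.5 z [ 5.7 29.8 34.4]
top0 big_punch 294 rect [437.9 423.6] [128.7 114.8] 69.0 pca [446.  424.3] -175.0 z [ 5.5 18.8 32.7]
top0 wax_tin 352 rect [ 445.6 -416. ] [92.7 75.5] 46.3 pca [ 445.2 -414.5] 61.5 z [ 6.8 28.2 33.3]
top0 long_graver 345 rect [ 409.8 -187.6] [135.7 132.7] 60.6 pca [ 392.6 -179.5] 162.5 z [ 5.5 24.1 33.5]
top0 small_punch 181 rect [ 541.9 -279.7] [106.5 112. ] 72.6 pca [ 538.  -281.8] -157.5 z [ 5.1 10.2 16.9]
scene0 long_tray 1426 rect [ 620.5 -118.5] [258.5 258.6] 36.5 pca [ 616.9 -112.4] 177.9 z [ 2.1  3.9 11. ]
scene0 square_tray 2115 rect [619.5 105.6] [232.1 239.3] 32.9 pca [624.3 111.2] 85.5 z [ 2.1  3.9 10.6]
scene0 doming_block 410 rect [544.7 289.7] [57.  62.7] 15.0 pca [553.9 286. ] 169.4 z [ 9.4 28.2 32.2]
scene0 big_punch 319 rect [443.3 447.7] [67.6 96.8] 90.0 pca [452.6 427.3] -173.8 z [10.1 18.6 31.5]
scene0 wax_tin 196 rect [ 449.  -415.6] [50.9 54.3] 5.2 pca [ 451.3 -410.3] 68.8 z [ 7.6 25.3 29.8]
scene0 long_graver 226 rect [ 405.9 -182.3] [ 33.6 111.1] 73.5 pca [ 394.3 -174.3] 160.4 z [ 9.3 21.1 30.4]
scene0 small_punch 83 rect [ 543.4 -282.9] [79. 14.] 19.4 pca [ 546.1 -281.3] -159.5 z [ 6.4 10.  15.3]
```

View pics/c1.png

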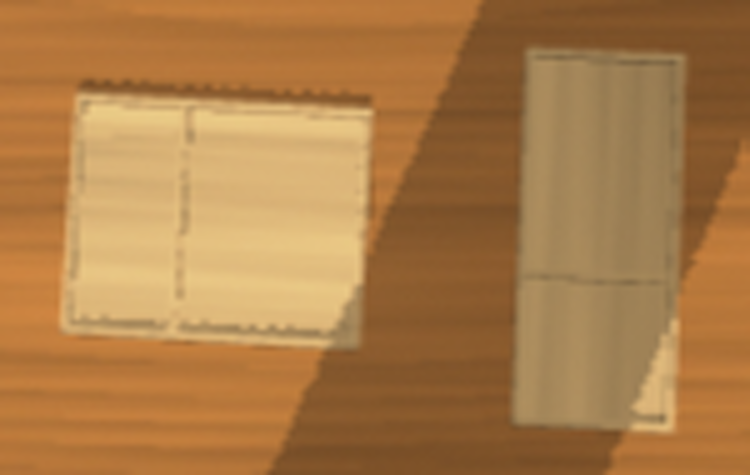

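```bash
cat > m2.py <<'E'
from h import *
p=grab_frame('top')
h=420;f=h/2/np.tan(np.radians(p['fov_y'])/2);R=cv2.Rodrigues(np.array(p['rvec'],float))[0];t=np.array(p['tvec']).ravel();o=-R.T@t
print('cam',o)
def pl(uv,z):
    d=np.c_[(np.array(uv,float)-[p['cx'],p['cy']])/f,np.ones(len(uv))]@R
    return o+d*((z-o[2])/d[:,2:])
for nm,c in dict(sq=[(77,83),(373,100),(360,347),(62,333)],lo=[(527,48),(686,54),(673,430),(514,425)]).items():
    q=pl(np.array(c)/5+[235-.4,125-.4],.010)[:,:2]*1000
    s=np.roll(q,-1,0)-q
    print(nm,np.round(q,1).tolist(),'mean',q.mean(0).round(1),'len',np.hypot(*s.T).round(1),'ang',np.degrees(np.arctan2(s[:,1],s[:,0])).round(1))
# Median of several depths
Ws=[cloud(grab_frame('top')) for _ in range(4)]+[cloud(p)];W=np.nanmedian(Ws,0)
G=dict(doming_block=(.55,.281,.05,.02),big_punch=(.443,.425,.07,.008),wax_tin=(.447,-.419,.05,.02),long_graver=(.405,-.184,.075,.006))
for k,(x,y,r,lo) in G.items():
    m=((np.hypot(W[...,0]-x,W[...,1]-y)<r)&(W[...,2]>lo)&(W[...,2]<.06)).astype(np.uint8)
    n,l,st,_=cv2.connectedComponentsWithStats(m);b=1+st[1:,4].argmax();q=W[l==b][:,:2].astype(np.float32)*1000
    mu=q.mean(0);e=np.linalg.eigh(np.cov((q-mu).T))[1][:,1]
    c,wh,a=cv2.minAreaRect(q);print(k,len(q),np.round(c,1),np.round(wh,1),round(a,1),'pca',mu.round(1),round(np.degrees(np.arctan2(e[1],e[0])),1))
im=p['frame'][:,:,::-1]
cr=[cv2.resize(im[v-20:v+20,u-20:u+20],(390,290) if 0 else (295,295),interpolation=cv2.INTER_CUBIC) for u,v in((216,193),(167,231),(464,230),(380,243))]
cv2.imwrite('pics/c2.png',np.vstack([np.hstack(cr[:2]),np.hstack(cr[2:])]))
E
python3 m2.py
```

```text
cam [0.40270983 0.06191381 1.25073871]
sq [[702.4, 187.4], [692.5, 15.3], [548.1, 23.0], [556.0, 194.6]] mean [624.7 105.1] len [172.4 144.5 171.8 146.6] ang [-93.3 177.   87.4  -2.8]
lo [[723.3, -74.3], [719.8, -166.6], [500.6, -156.2], [503.3, -65.2]] mean [ 611.7 -115.6] len [ 92.4 219.4  91.  220.2] ang [-92.2 177.3  88.3  -2.4]
doming_block 276 [549.1 282.6] [45.8 46.5] 15.1 pca [548.7 281.8] 135.4
big_punch 243 [440.8 427.7] [30.2 96.4] 89.4 pca [446.3 423.5] -176.0
wax_tin 300 [ 445.1 -417.5] [50.6 53.5] 0.1 pca [ 445. -416.] 88.3
long_graver 283 [ 402.7 -183. ] [ 30.1 111.7] 74.8 pca [ 388.2 -177.7] 163.8
```

View pics/c2.png

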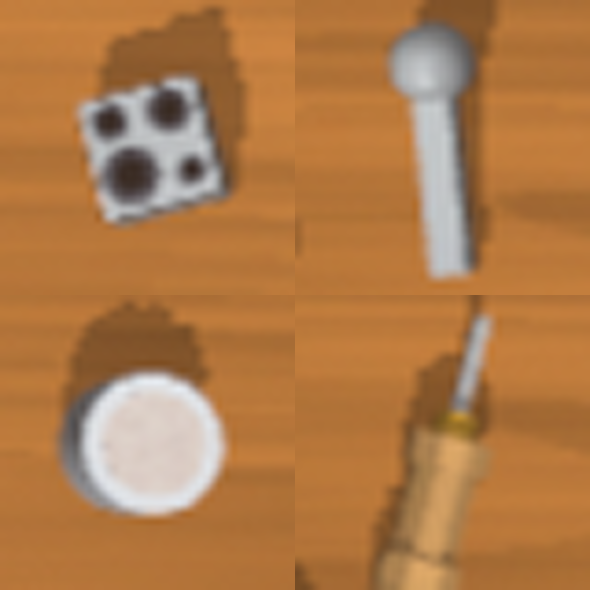

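The crop shows block yaw ≈15°, punch yaw ≈5° with the ball towards +x, and graver yaw ≈-16°. The trays are at about -2.5°, with the short bay near the robot and the narrow bay on the +y side. Next is a small planning helper, then I start with the tin.

```bash
cat > go.py <<'E'
import sys,numpy as np
from scipy.spatial.transform import Rotation as Ro
from station import get_state
# usage: go.py jaw x y z yaw [x y z yaw ...]  (mm, deg)
def main():
    s=get_state();p=np.array(s['eef_pos'])*100;R=Ro.from_euler('xyz',s['eef_rot'],degrees=True)
    jaw=float(sys.argv[1]);v=np.array(sys.argv[2:],float).reshape(-1,4);out=[]
    for x,y,z,w in v:
        T=np.array([x,y,z])/10;RT=Ro.from_euler('xyz',[180,0,w],degrees=True)
        L=np.linalg.norm(T-p);rv=(R.inv()*RT).as_rotvec(degrees=True)
        n=max(1,int(np.ceil(max(L/5.5,np.linalg.norm(rv)/10.2))))
        p0=p.copy();st=Ro.from_rotvec(rv/n,degrees=True)
        for i in range(n):
            q=p0+(T-p0)*(i+1)/n;d=R.inv().apply(q-p)
            out.append('{"jaw":%g,"xyz":[%s],"delta_rot":[%s]}'%(jaw,','.join('%.2f'%a for a in d),','.join('%.1f'%a for a in rv/n)))
            R=R*st;p=q
    print('pos',np.round(np.array(s['eef_pos'])*1000,1),np.round(s['eef_rot'],1),'t',round(s['time'],2),'F',np.round(s['wrist_force'],1),'op',round(s['opening'],3),'j',np.round(s['joint_pos'],0))
    for i in range(0,len(out),5): print('['+','.join(out[i:i+5])+']')
main()
E
python3 go.py 9.4 447 -417.5 130 0
```

```text
pos [ 240.6 -494.6  222.4] [-180.    -0.    25.9] t 1.25 F [-0.4 -0.6 -0.7] op 0.997 j [-68.  17.  87.   0.  76.  -4.]
[{"jaw":9.4,"xyz":[4.39,0.42,1.85],"delta_rot":[-0.0,-0.0,5.2]},{"jaw":9.4,"xyz":[4.41,0.02,1.85],"delta_rot":[-0.0,-0.0,5.2]},{"jaw":9.4,"xyz":[4.39,-0.38,1.85],"delta_rot":[-0.0,-0.0,5.2]},{"jaw":9.4,"xyz":[4.34,-0.77,1.85],"delta_rot":[-0.0,-0.0,5.2]},{"jaw":9.4,"xyz":[4.25,-1.16,1.85],"delta_rot":[-0.0,-0.0,5.2]}]
```

Call:
{"method": "arm_command", "body": {"increments": [{"jaw": 9.4, "xyz": [4.4, 0.4, 1.85], "delta_rot": [0, 0, 5.2]}, {"jaw": 9.4, "xyz": [4.4, 0, 1.85], "delta_rot": [0, 0, 5.2]}, {"jaw": 9.4, "xyz": [4.4, -0.4, 1.85], "delta_rot": [0, 0, 5.2]}, {"jaw": 9.4, "xyz": [4.3, -0.8, 1.85], "delta_rot": [0, 0, 5.2]}, {"jaw": 9.4, "xyz": [4.3, -1.2, 1.85], "delta_rot": [0, 0, 5.2]}]}}

```text
time: 1.88
eef_pos: [0.4517, -0.4175, 0.1292]
eef_rot: [179.8, -0.1, -1.1]
wrist_force: [0.3, -0.0, 0.8]
opening: 1.003
```

```bash
python3 go.py 9.4 447 -417.5 60 0 447 -417.5 24 0
```

```text
pos [ 451.7 -417.5  129.2] [ 1.798e+02 -1.000e-01 -1.100e+00] t 1.88 F [ 0.3 -0.   0.8] op 1.003 j [-46.  30.  82.  -0.  68.  45.]
[{"jaw":9.4,"xyz":[-0.24,-0.01,3.46],"delta_rot":[0.1,-0.1,-0.6]},{"jaw":9.4,"xyz":[-0.24,-0.01,3.46],"delta_rot":[0.1,-0.1,-0.6]},{"jaw":9.4,"xyz":[0.00,-0.00,3.60],"delta_rot":[-0.0,0.0,0.0]}]
```

Call:
{"method": "arm_command", "body": {"increments": [{"jaw": 9.4, "xyz": [-0.25, 0, 3.5], "delta_rot": [0.1, 0, -0.5]}, {"jaw": 9.4, "xyz": [-0.25, 0, 3.5], "delta_rot": [0, 0, -0.5]}, {"jaw": 9.4, "xyz": [0, 0, 2.6], "delta_rot": [0, 0, 0]}, {"jaw": 9.4, "xyz": [0, 0, 0.9], "delta_rot": [0, 0, 0]}, {"jaw": 9.4, "xyz": [0, 0, 0], "delta_rot": [0, 0, 0]}]}}

```text
time: 2.5
eef_pos: [0.4497, -0.4155, 0.0199]
eef_rot: [179.9, -0.1, 0.1]
wrist_force: [0.2, 0.5, 0.8]
opening: 0.998
```

Call:
{"method": "arm_command", "body": {"increments": [{"jaw": 4, "xyz": [0, 0, 0], "delta_rot": [0, 0, 0]}, {"jaw": 4, "xyz": [0, 0, 0], "delta_rot": [0, 0, 0]}, {"jaw": 4, "xyz": [0, 0, 0], "delta_rot": [0, 0, 0]}, {"jaw": 4, "xyz": [0, 0, 0], "delta_rot": [0, 0, 0]}, {"jaw": 4, "xyz": [0, 0, 0], "delta_rot": [0, 0, 0]}]}}

```text
time: 3.12
eef_pos: [0.4507, -0.4167, 0.0232]
eef_rot: [179.7, -0.3, 0.0]
wrist_force: [-0.7, -0.7, -0.9]
opening: 0.563
```

```bash
python3 go.py 4 447 -417.5 130 0 622 74.5 130 -2.8
```

```text
pos [ 450.7 -416.7   23.2] [179.7  -0.3   0. ] t 3.12 F [-0.7 -0.7 -0.9] op 0.563 j [-46.  38.  86.   0.  56.  44.]
[{"jaw":4,"xyz":[-0.16,0.06,-5.34],"delta_rot":[0.1,-0.1,0.0]},{"jaw":4,"xyz":[-0.17,0.05,-5.34],"delta_rot":[0.1,-0.1,0.0]},{"jaw":4,"xyz":[1.75,-4.92,-0.00],"delta_rot":[-0.0,-0.0,0.3]},{"jaw":4,"xyz":[1.73,-4.93,-0.00],"delta_rot":[-0.0,-0.0,0.3]},{"jaw":4,"xyz":[1.70,-4.94,-0.00],"delta_rot":[-0.0,-0.0,0.3]}]
[{"jaw":4,"xyz":[1.68,-4.95,-0.00],"delta_rot":[-0.0,-0.0,0.3]},{"jaw":4,"xyz":[1.65,-4.95,-0.00],"delta_rot":[-0.0,-0.0,0.3]},{"jaw":4,"xyz":[1.63,-4.96,-0.00],"delta_rot":[-0.0,-0.0,0.3]},{"jaw":4,"xyz":[1.61,-4.97,-0.00],"delta_rot":[-0.0,-0.0,0.3]},{"jaw":4,"xyz":[1.58,-4.98,-0.00],"delta_rot":[-0.0,-0.0,0.3]}]
[{"jaw":4,"xyz":[1.56,-4.98,-0.00],"delta_rot":[-0.0,-0.0,0.3]},{"jaw":4,"xyz":[1.53,-4.99,-0.00],"delta_rot":[-0.0,-0.0,0.3]}]
```

Call:
{"method": "arm_command", "body": {"increments": [{"jaw": 4, "xyz": [0, 0, 0], "delta_rot": [0, 0, 0]}, {"jaw": 4, "xyz": [0, 0, -1.5], "delta_rot": [0, 0, 0]}, {"jaw": 4, "xyz": [0, 0, -3], "delta_rot": [0, 0, 0]}, {"jaw": 4, "xyz": [0, 0, -3.5], "delta_rot": [0, 0, 0]}, {"jaw": 4, "xyz": [1.2, -3, -2], "delta_rot": [0, 0, 0]}]}}

```text
time: 3.75
eef_pos: [0.4614, -0.3866, 0.1275]
eef_rot: [179.8, -0.2, -0.1]
wrist_force: [0.7, 0.6, -0.7]
opening: 0.564
```

```bash
python3 go.py 4 622 74.5 130 -2.8
```

```text
pos [ 461.4 -386.6  127.5] [ 1.798e+02 -2.000e-01 -1.000e-01] t 3.75 F [ 0.7  0.6 -0.7] op 0.564 j [-43.  29.  84.  -0.  67.  47.]
[{"jaw":4,"xyz":[1.78,-5.13,-0.04],"delta_rot":[0.0,-0.0,0.3]},{"jaw":4,"xyz":[1.75,-5.13,-0.04],"delta_rot":[0.0,-0.0,0.3]},{"jaw":4,"xyz":[1.72,-5.14,-0.04],"delta_rot":[0.0,-0.0,0.3]},{"jaw":4,"xyz":[1.70,-5.15,-0.04],"delta_rot":[0.0,-0.0,0.3]},{"jaw":4,"xyz":[1.67,-5.16,-0.03],"delta_rot":[0.0,-0.0,0.3]}]
[{"jaw":4,"xyz":[1.64,-5.17,-0.03],"delta_rot":[0.0,-0.0,0.3]},{"jaw":4,"xyz":[1.61,-5.18,-0.03],"delta_rot":[0.0,-0.0,0.3]},{"jaw":4,"xyz":[1.59,-5.19,-0.03],"delta_rot":[0.0,-0.0,0.3]},{"jaw":4,"xyz":[1.56,-5.20,-0.03],"delta_rot":[0.0,-0.0,0.3]}]
```

Gripped: the opening held at 0.564 through the lift. Carrying the tin over.

Call:
{"method": "arm_command", "body": {"increments": [{"jaw": 4, "xyz": [1.8, -5.1, 0], "delta_rot": [0, 0, 0.3]}, {"jaw": 4, "xyz": [1.75, -5.1, 0], "delta_rot": [0, 0, 0.3]}, {"jaw": 4, "xyz": [1.7, -5.1, 0], "delta_rot": [0, 0, 0.3]}, {"jaw": 4, "xyz": [1.7, -5.1, 0], "delta_rot": [0, 0, 0.3]}, {"jaw": 4, "xyz": [1.7, -5.1, 0], "delta_rot": [0, 0, 0.3]}]}}

```text
time: 4.38
eef_pos: [0.554, -0.1272, 0.1347]
eef_rot: [179.6, -0.7, -1.8]
wrist_force: [2.6, -0.4, -0.6]
opening: 0.564
```

Call:
{"method": "arm_command", "body": {"increments": [{"jaw": 4, "xyz": [1.6, -5.1, 0], "delta_rot": [0, 0, 0.3]}, {"jaw": 4, "xyz": [1.6, -5, 0], "delta_rot": [0, 0, 0.3]}, {"jaw": 4, "xyz": [1.6, -5, 0], "delta_rot": [0, 0, 0.3]}, {"jaw": 4, "xyz": [1.2, -3.5, 0], "delta_rot": [0, 0, 0.3]}]}}

```text
time: 4.88
eef_pos: [0.6234, 0.0639, 0.1392]
eef_rot: [179.6, -1.0, -3.0]
wrist_force: [0.3, -0.2, -0.3]
opening: 0.566
```

```bash
python3 go.py 4 622 74.5 60 -2.8; python3 -c "
from h import *
p=grab_frame('top');W=cloud(p)
m=(np.hypot(W[...,0]-.622,W[...,1]-.1)<.2)&(W[...,2]>.02);print(m.sum())
for k in('wax_tin','square_tray'):print(k,[(np.round(q['position'],3),q['p']) for q in spot_point(p,k)][:2])
p=grab_frame('scene');save(p,'s1')
for k in('wax_tin','square_tray'):print(k,[(np.round(q['position'],3),q['p']) for q in spot_point(p,k)][:2])
"
```

```text
pos [623.4  63.9 139.2] [179.6  -1.   -3. ] t 4.88 F [ 0.3 -0.2 -0.3] op 0.566 j [ 3. 31. 80. -1. 69. 96.]
[{"jaw":4,"xyz":[-0.16,-0.56,3.95],"delta_rot":[0.2,-0.5,-0.1]},{"jaw":4,"xyz":[-0.13,-0.54,3.96],"delta_rot":[0.2,-0.5,-0.1]}]
8037
wax_tin []
square_tray []
wax_tin [(array([0.617, 0.062, 0.113]), 0.51)]
square_tray [(array([ 0.622,  0.11 , -0.001]), 0.79)]
```

Call:
{"method": "arm_command", "body": {"increments": [{"jaw": 4, "xyz": [0, -0.5, 3.5], "delta_rot": [0.2, -0.5, 0]}, {"jaw": 4, "xyz": [0, -0.5, 3.5], "delta_rot": [0.2, -0.5, 0]}, {"jaw": 4, "xyz": [0, 0, 1.8], "delta_rot": [0, 0, 0]}, {"jaw": 4, "xyz": [0, 0, 0.7], "delta_rot": [0, 0, 0]}, {"jaw": 4, "xyz": [0, 0, 0], "delta_rot": [0, 0, 0]}]}}

```text
time: 5.8
eef_pos: [0.6249, 0.0658, 0.0443]
eef_rot: [180.0, -0.1, -3.4]
wrist_force: [0.3, 0.2, -0.9]
opening: 0.566
```

```bash
python3 go.py 4 622 74.5 28 -2.8
```

```text
pos [624.9  65.8  44.3] [ 1.8e+02 -1.0e-01 -3.4e+00] t 5.8 F [ 0.3  0.2 -0.9] op 0.566 j [ 3. 38. 82. -0. 60. 96.]
[{"jaw":4,"xyz":[-0.35,-0.86,1.63],"delta_rot":[0.0,-0.1,-0.6]}]
```

Call:
{"method": "arm_command", "body": {"increments": [{"jaw": 4, "xyz": [-0.3, -0.8, 0], "delta_rot": [0, 0, -0.5]}, {"jaw": 4, "xyz": [0, 0, 0.7], "delta_rot": [0, 0, 0]}, {"jaw": 4, "xyz": [0, 0, 0.5], "delta_rot": [0, 0, 0]}, {"jaw": 4, "xyz": [0, 0, 0.2], "delta_rot": [0, 0, 0]}, {"jaw": 4, "xyz": [0, 0, 0], "delta_rot": [0, 0, 0]}]}}

```text
time: 6.42
eef_pos: [0.6234, 0.0745, 0.0318]
eef_rot: [180.0, -0.3, -2.9]
wrist_force: [0.7, -0.2, -0.1]
opening: 0.566
```

Call:
{"method": "arm_command", "body": {"increments": [{"jaw": 4, "xyz": [0, 0, 0.3], "delta_rot": [0, 0, 0]}, {"jaw": 4, "xyz": [0, 0, 0.1], "delta_rot": [0, 0, 0]}, {"jaw": 4, "xyz": [0, 0, 0], "delta_rot": [0, 0, 0]}]}}

```text
time: 6.8
eef_pos: [0.6235, 0.0744, 0.0277]
eef_rot: [180.0, -0.4, -2.9]
wrist_force: [0.4, -0.6, -0.6]
opening: 0.567
```

Call:
{"method": "arm_command", "body": {"increments": [{"jaw": 6.5, "xyz": [0, 0, 0], "delta_rot": [0, 0, 0]}, {"jaw": 6.5, "xyz": [0, 0, 0], "delta_rot": [0, 0, 0]}, {"jaw": 6.8, "xyz": [0, 0, -1], "delta_rot": [0, 0, 0]}, {"jaw": 6.8, "xyz": [0, 0, -4], "delta_rot": [0, 0, 0]}, {"jaw": 6.8, "xyz": [0, 0, -5], "delta_rot": [0, 0, 0]}]}}

```text
time: 7.42
eef_pos: [0.6215, 0.0744, 0.1283]
eef_rot: [179.9, -0.0, -2.9]
wrist_force: [0.6, -0.1, -0.7]
opening: 0.724
```

```bash
python3 go.py 6 383 -177 120 -16
```

```text
pos [621.5  74.4 128.3] [179.9  -0.   -2.9] t 7.42 F [ 0.6 -0.1 -0.7] op 0.724 j [ 3. 32. 80. -0. 69. 96.]
[{"jaw":6,"xyz":[-3.22,3.76,0.12],"delta_rot":[0.0,-0.0,1.9]},{"jaw":6,"xyz":[-3.10,3.86,0.12],"delta_rot":[0.0,-0.0,1.9]},{"jaw":6,"xyz":[-2.97,3.96,0.12],"delta_rot":[0.0,-0.0,1.9]},{"jaw":6,"xyz":[-2.84,4.06,0.12],"delta_rot":[0.0,-0.0,1.9]},{"jaw":6,"xyz":[-2.70,4.15,0.12],"delta_rot":[0.0,-0.0,1.9]}]
[{"jaw":6,"xyz":[-2.57,4.23,0.12],"delta_rot":[0.0,-0.0,1.9]},{"jaw":6,"xyz":[-2.43,4.31,0.12],"delta_rot":[0.0,-0.0,1.9]}]
```

Now the graver.

Call:
{"method": "arm_command", "body": {"increments": [{"jaw": 6, "xyz": [-3.2, 3.8, 0.1], "delta_rot": [0, 0, 1.9]}, {"jaw": 6, "xyz": [-3.1, 3.9, 0.1], "delta_rot": [0, 0, 1.9]}, {"jaw": 6, "xyz": [-3, 4, 0.1], "delta_rot": [0, 0, 1.9]}, {"jaw": 6, "xyz": [-2.8, 4, 0.1], "delta_rot": [0, 0, 1.9]}, {"jaw": 6, "xyz": [-2.7, 4.1, 0.1], "delta_rot": [0, 0, 1.9]}]}}

```text
time: 8.05
eef_pos: [0.45, -0.108, 0.1305]
eef_rot: [-179.9, -0.9, -12.5]
wrist_force: [0.9, -0.2, 0.5]
opening: 0.637
```

Call:
{"method": "arm_command", "body": {"increments": [{"jaw": 6, "xyz": [-2.6, 4.2, 0.1], "delta_rot": [0, 0, 1.9]}, {"jaw": 6, "xyz": [-1.5, 2.5, 0.1], "delta_rot": [0, 0, 1.5]}, {"jaw": 6, "xyz": [0, 0, 0], "delta_rot": [0, 0, 0]}]}}

```text
time: 8.43
eef_pos: [0.3919, -0.1672, 0.1303]
eef_rot: [-179.9, -1.1, -16.2]
wrist_force: [0.3, 0.0, -0.5]
opening: 0.639
```

```bash
python3 go.py 6 383 -177 50 -16; python3 -c "
from h import *
p=grab_frame('scene');save(p,'s2')
for k in('wax_tin','long_graver'):print(k,[(np.round(q['position'],3),q['p']) for q in spot_point(p,k)][:2])
p=grab_frame('top');W=cloud(p);m=(np.hypot(W[...,0]-.622,W[...,1]-.0745)<.045)&(W[...,2]>.02)&(W[...,2]<.05)
print('tin',W[m].mean(0),m.sum(),np.median(W[m][:,2]))
"
```

```text
pos [ 391.9 -167.2  130.3] [-179.9   -1.1  -16.2] t 8.43 F [ 0.3  0.  -0.5] op 0.639 j [-28.   7. 113.   0.  59.  78.]
[{"jaw":6,"xyz":[-0.37,0.60,4.01],"delta_rot":[-0.0,-0.5,-0.1]},{"jaw":6,"xyz":[-0.33,0.59,4.01],"delta_rot":[-0.0,-0.5,-0.1]}]
wax_tin [(array([0.618, 0.076, 0.003]), 0.63)]
long_graver [(array([ 0.408, -0.187,  0.001]), 0.48), (array([ 0.286, -0.288, -0.   ]), 0.45)]
tin [0.61750725 0.07480515 0.03253356] 283 0.03252451849751545
```

Call:
{"method": "arm_command", "body": {"increments": [{"jaw": 6, "xyz": [-0.4, 0.6, 3.5], "delta_rot": [0, -0.5, 0]}, {"jaw": 6, "xyz": [-0.4, 0.6, 3.5], "delta_rot": [0, -0.5, 0]}, {"jaw": 6, "xyz": [0, 0, 0.5], "delta_rot": [0, 0, 0]}, {"jaw": 6, "xyz": [0, 0, 0], "delta_rot": [0, 0, 0]}]}}

```text
time: 9.12
eef_pos: [0.3861, -0.1737, 0.0543]
eef_rot: [-179.9, -0.2, -15.7]
wrist_force: [-0.2, 0.3, 0.3]
opening: 0.638
```

```bash
python3 go.py 6 383 -177 24 -16
```

```text
pos [ 386.1 -173.7   54.3] [-179.9   -0.2  -15.7] t 9.12 F [-0.2  0.3  0.3] op 0.638 j [-29.  15. 116.   0.  49.  76.]
[{"jaw":6,"xyz":[-0.22,0.41,3.03],"delta_rot":[-0.1,-0.2,0.3]}]
```

Call:
{"method": "arm_command", "body": {"increments": [{"jaw": 6, "xyz": [-0.2, 0.4, 0.5], "delta_rot": [0, -0.2, 0.3]}, {"jaw": 6, "xyz": [0, 0, 1.8], "delta_rot": [0, 0, 0]}, {"jaw": 6, "xyz": [0, 0, 0.6], "delta_rot": [0, 0, 0]}, {"jaw": 6, "xyz": [0, 0, 0], "delta_rot": [0, 0, 0]}]}}

```text
time: 9.62
eef_pos: [0.3851, -0.1779, 0.0276]
eef_rot: [180.0, -0.3, -15.9]
wrist_force: [-0.3, -0.3, -0.0]
opening: 0.635
```

Call:
{"method": "arm_command", "body": {"increments": [{"jaw": 1.5, "xyz": [0, 0, 0], "delta_rot": [0, 0, 0]}, {"jaw": 1.5, "xyz": [0, 0, 0], "delta_rot": [0, 0, 0]}, {"jaw": 1.5, "xyz": [0, 0, 0], "delta_rot": [0, 0, 0]}, {"jaw": 1.5, "xyz": [0, 0, 0], "delta_rot": [0, 0, 0]}, {"jaw": 1.5, "xyz": [0, 0, 0], "delta_rot": [0, 0, 0]}]}}

```text
time: 10.25
eef_pos: [0.3857, -0.1782, 0.0291]
eef_rot: [179.9, -0.4, -15.9]
wrist_force: [0.3, -0.2, -0.7]
opening: 0.254
```

Call:
{"method": "arm_command", "body": {"increments": [{"jaw": 1.5, "xyz": [0, 0, 0], "delta_rot": [0, 0, 0]}, {"jaw": 1.5, "xyz": [0, 0, -2], "delta_rot": [0, 0, 0]}, {"jaw": 1.5, "xyz": [0, 0, -3.5], "delta_rot": [0, 0, 0]}, {"jaw": 1.5, "xyz": [0, 0, -4], "delta_rot": [0, 0, 0]}]}}

```text
time: 10.75
eef_pos: [0.3836, -0.1772, 0.124]
eef_rot: [-180.0, -0.0, -15.9]
wrist_force: [0.8, -0.7, 0.3]
opening: 0.251
```

```bash
python3 go.py 1.5 604 159.5 120 -2.8;python3 -c "
from h import *
p=grab_frame('scene');save(p,'s3')
for k in('long_graver',):print(k,[(np.round(q['position'],3),q['p']) for q in spot_point(p,k)][:2])
cv2.imwrite('pics/s3.png',cv2.resize(p['frame'][80:230,180:380,::-1],(800,600)))"
```

```text
pos [ 383.6 -177.2  124. ] [-180.    -0.   -15.9] t 10.75 F [ 0.8 -0.7  0.3] op 0.251 j [-30.   8. 113.   0.  59.  76.]
[{"jaw":1.5,"xyz":[1.49,-4.80,0.05],"delta_rot":[-0.0,-0.0,-1.6]},{"jaw":1.5,"xyz":[1.63,-4.76,0.05],"delta_rot":[-0.0,-0.0,-1.6]},{"jaw":1.5,"xyz":[1.77,-4.71,0.05],"delta_rot":[-0.0,-0.0,-1.6]},{"jaw":1.5,"xyz":[1.90,-4.66,0.05],"delta_rot":[-0.0,-0.0,-1.6]},{"jaw":1.5,"xyz":[2.03,-4.60,0.05],"delta_rot":[-0.0,-0.0,-1.6]}]
[{"jaw":1.5,"xyz":[2.16,-4.54,0.05],"delta_rot":[-0.0,-0.0,-1.6]},{"jaw":1.5,"xyz":[2.29,-4.48,0.05],"delta_rot":[-0.0,-0.0,-1.6]},{"jaw":1.5,"xyz":[2.42,-4.41,0.05],"delta_rot":[-0.0,-0.0,-1.6]}]
long_graver [(array([0.416, 0.195, 0.004]), 0.68), (array([ 0.403, -0.182,  0.095]), 0.65)]
```

View pics/s3.png

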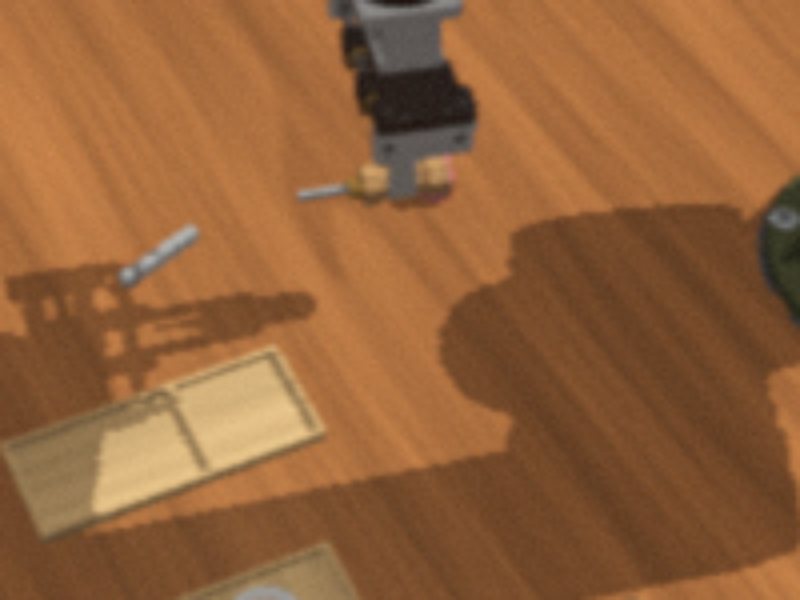

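The crop shows the graver gripped at its waist and level, at crop px (390,180). Carrying it over, to be set down with the TCP at about 32 mm.

Call:
{"method": "arm_command", "body": {"increments": [{"jaw": 1.5, "xyz": [1.5, -4.8, 0.1], "delta_rot": [0, 0, -1.6]}, {"jaw": 1.5, "xyz": [1.6, -4.8, 0.1], "delta_rot": [0, 0, -1.6]}, {"jaw": 1.5, "xyz": [1.8, -4.7, 0.1], "delta_rot": [0, 0, -1.6]}, {"jaw": 1.5, "xyz": [1.9, -4.7, 0.1], "delta_rot": [0, 0, -1.6]}, {"jaw": 1.5, "xyz": [2, -4.6, 0.1], "delta_rot": [0, 0, -1.6]}]}}

```text
time: 11.48
eef_pos: [0.5255, 0.0369, 0.1182]
eef_rot: [179.8, -0.3, -8.0]
wrist_force: [-0.3, -0.1, -0.3]
opening: 0.247
```

Call:
{"method": "arm_command", "body": {"increments": [{"jaw": 1.5, "xyz": [2.1, -4.5, 0.1], "delta_rot": [0, 0, -1.6]}, {"jaw": 1.5, "xyz": [2.1, -4.3, 0.1], "delta_rot": [0, 0, -1.6]}, {"jaw": 1.5, "xyz": [1.2, -2.5, 0.1], "delta_rot": [0, 0, -1]}, {"jaw": 1.5, "xyz": [0, 0, 0], "delta_rot": [0, 0, 0]}]}}

```text
time: 11.98
eef_pos: [0.5932, 0.1492, 0.1089]
eef_rot: [179.7, 0.0, -3.5]
wrist_force: [-0.0, -0.4, -1.4]
opening: 0.256
```

```bash
python3 go.py 1.5 604 159.5 60 -2.8
```

```text
pos [593.2 149.2 108.9] [179.7   0.   -3.5] t 11.97 F [-0.  -0.4 -1.4] op 0.256 j [ 11.  31.  83.  -0.  66. 104.]
[{"jaw":1.5,"xyz":[1.02,-1.11,4.88],"delta_rot":[0.3,0.0,-0.7]}]
```

Call:
{"method": "arm_command", "body": {"increments": [{"jaw": 1.5, "xyz": [1, -1.1, 2.5], "delta_rot": [0.2, 0, -0.7]}, {"jaw": 1.5, "xyz": [0, 0, 2.2], "delta_rot": [0, 0, 0]}, {"jaw": 1.5, "xyz": [0, 0, 1], "delta_rot": [0, 0, 0]}, {"jaw": 1.5, "xyz": [0, 0, 0], "delta_rot": [0, 0, 0]}]}}

```text
time: 12.48
eef_pos: [0.6023, 0.1568, 0.0481]
eef_rot: [179.9, 0.2, -2.9]
wrist_force: [-1.2, 1.1, 0.1]
opening: 0.253
```

```bash
python3 go.py 1.5 604 159.5 32.5 -2.8
```

```text
pos [602.3 156.8  48.1] [179.9   0.2  -2.9] t 12.47 F [-1.2  1.1  0.1] op 0.253 j [ 11.  37.  83.  -0.  60. 104.]
[{"jaw":1.5,"xyz":[0.16,-0.28,1.56],"delta_rot":[0.1,0.2,-0.1]}]
```

Call:
{"method": "arm_command", "body": {"increments": [{"jaw": 1.5, "xyz": [0.2, -0.3, 0.6], "delta_rot": [0, 0.2, 0]}, {"jaw": 1.5, "xyz": [0, 0, 0.5], "delta_rot": [0, 0, 0]}, {"jaw": 1.5, "xyz": [0, 0, 0.2], "delta_rot": [0, 0, 0]}, {"jaw": 1.5, "xyz": [0, 0, 0], "delta_rot": [0, 0, 0]}]}}

```text
time: 12.98
eef_pos: [0.6053, 0.1595, 0.0362]
eef_rot: [179.9, -0.2, -2.9]
wrist_force: [-0.4, -0.2, 0.3]
opening: 0.252
```

Call:
{"method": "arm_command", "body": {"increments": [{"jaw": 1.5, "xyz": [0, 0, 0.2], "delta_rot": [0, 0, 0]}, {"jaw": 1.5, "xyz": [0, 0, 0.15], "delta_rot": [0, 0, 0]}, {"jaw": 1.5, "xyz": [0, 0, 0], "delta_rot": [0, 0, 0]}]}}

```text
time: 13.35
eef_pos: [0.6055, 0.1596, 0.0331]
eef_rot: [179.9, -0.2, -2.9]
wrist_force: [-1.3, 1.0, 0.1]
opening: 0.248
```

Call:
{"method": "arm_command", "body": {"increments": [{"jaw": 3.4, "xyz": [0, 0, 0], "delta_rot": [0, 0, 0]}, {"jaw": 3.4, "xyz": [0, 0, 0], "delta_rot": [0, 0, 0]}, {"jaw": 3.4, "xyz": [0, 0, -1], "delta_rot": [0, 0, 0]}, {"jaw": 3.4, "xyz": [0, 0, -4], "delta_rot": [0, 0, 0]}, {"jaw": 6, "xyz": [0, 0, -5], "delta_rot": [0, 0, 0]}]}}

```text
time: 13.98
eef_pos: [0.6037, 0.1594, 0.1332]
eef_rot: [179.8, 0.1, -2.9]
wrist_force: [-0.4, -0.3, 0.2]
opening: 0.433
```

```bash
python3 go.py 7.5 549 282 120 15
```

```text
pos [603.7 159.4 133.2] [ 1.798e+02  1.000e-01 -2.900e+00] t 13.97 F [-0.4 -0.3  0.2] op 0.433 j [ 11.  31.  80.  -0.  69. 104.]
[{"jaw":7.5,"xyz":[-2.03,-3.99,0.43],"delta_rot":[0.0,0.0,-6.0]},{"jaw":7.5,"xyz":[-1.60,-4.18,0.43],"delta_rot":[0.0,0.0,-6.0]},{"jaw":7.5,"xyz":[-1.16,-4.32,0.44],"delta_rot":[0.0,0.0,-6.0]}]
```

Call:
{"method": "arm_command", "body": {"increments": [{"jaw": 7.5, "xyz": [-2, -4, 0.3], "delta_rot": [0, 0, -6]}, {"jaw": 7.5, "xyz": [-1.6, -4.2, 0.3], "delta_rot": [0, 0, -6]}, {"jaw": 7.5, "xyz": [-0.9, -3.4, 0.3], "delta_rot": [0, 0, -5]}, {"jaw": 7.5, "xyz": [0, 0, 0], "delta_rot": [0, 0, 0]}]}}

```text
time: 14.48
eef_pos: [0.5541, 0.2769, 0.132]
eef_rot: [179.9, -0.5, 14.5]
wrist_force: [0.3, -0.4, 1.1]
opening: 0.796
```

```bash
python3 go.py 7.5 549 282 50 15; python3 -c "
from h import *
p=grab_frame('top')
for k in('long_graver','wax_tin'):print(k,[(np.round(q['position'],3),q['p']) for q in spot_point(p,k)][:3])
cv2.imwrite('pics/t4.png',cv2.resize(p['frame'][110:260,180:380,::-1],(800,600)))"
```

```text
pos [554.1 276.9 132. ] [179.9  -0.5  14.5] t 14.47 F [ 0.3 -0.4  1.1] op 0.796 j [23. 30. 81. -0. 68. 99.]
[{"jaw":7.5,"xyz":[-0.22,-0.32,4.10],"delta_rot":[0.0,-0.2,-0.2]},{"jaw":7.5,"xyz":[-0.20,-0.31,4.10],"delta_rot":[0.0,-0.2,-0.2]}]
long_graver [(array([ 0.284, -0.292, -0.002]), 0.78), (array([0.621, 0.157, 0.005]), 0.48)]
wax_tin [(array([0.619, 0.076, 0.008]), 0.77)]
```

View pics/t4.png

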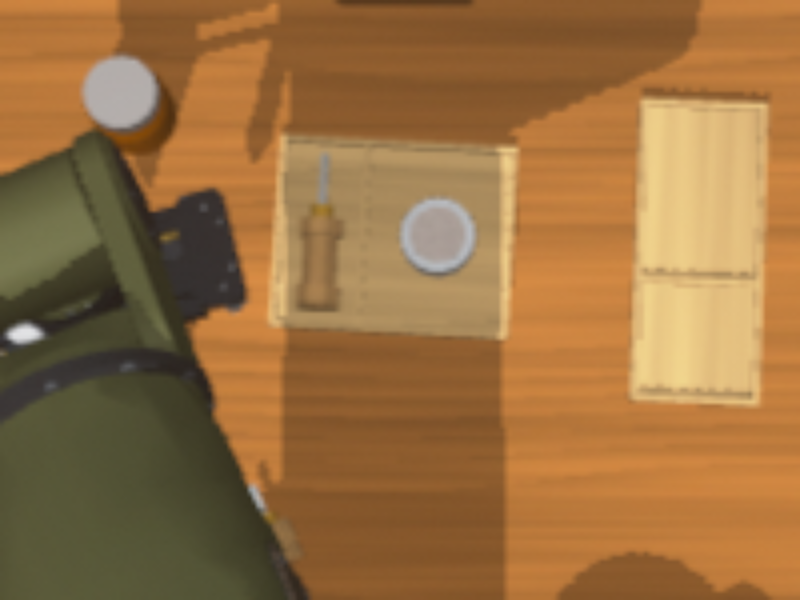

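The crop shows the graver at (320,232) in the narrow bay and the tin at (438,235) in the wide bay, both close to the bay centres. Now the block.

Call:
{"method": "arm_command", "body": {"increments": [{"jaw": 7.5, "xyz": [-0.3, -0.4, 4], "delta_rot": [0, -0.2, -0.5]}, {"jaw": 7.5, "xyz": [-0.2, -0.3, 3.5], "delta_rot": [0, -0.2, 0]}, {"jaw": 7.5, "xyz": [0, 0, 1], "delta_rot": [0, 0, 0]}, {"jaw": 7.5, "xyz": [0, 0, 0], "delta_rot": [0, 0, 0]}]}}

```text
time: 15.12
eef_pos: [0.5525, 0.2765, 0.0471]
eef_rot: [179.9, -0.3, 14.3]
wrist_force: [0.4, 0.4, -0.1]
opening: 0.795
```

```bash
python3 go.py 7.5 549 282 24 15
```

```text
pos [552.5 276.5  47.1] [179.9  -0.3  14.3] t 15.12 F [ 0.4  0.4 -0.1] op 0.795 j [23. 36. 84. -0. 59. 99.]
[{"jaw":7.5,"xyz":[-0.21,-0.63,2.31],"delta_rot":[0.1,-0.3,-0.7]}]
```

Call:
{"method": "arm_command", "body": {"increments": [{"jaw": 7.5, "xyz": [-0.3, -0.7, 0], "delta_rot": [0, -0.3, -0.7]}, {"jaw": 7.5, "xyz": [0, 0, 1.4], "delta_rot": [0, 0, 0]}, {"jaw": 7.5, "xyz": [0, 0, 0.6], "delta_rot": [0, 0, 0]}, {"jaw": 7.5, "xyz": [0, 0, 0.2], "delta_rot": [0, 0, 0]}, {"jaw": 7.5, "xyz": [0, 0, 0], "delta_rot": [0, 0, 0]}]}}

```text
time: 15.75
eef_pos: [0.5491, 0.283, 0.0266]
eef_rot: [179.9, -0.2, 15.0]
wrist_force: [0.1, -0.5, 0.0]
opening: 0.798
```

Call:
{"method": "arm_command", "body": {"increments": [{"jaw": 3, "xyz": [0, 0, 0], "delta_rot": [0, 0, 0]}, {"jaw": 3, "xyz": [0, 0, 0], "delta_rot": [0, 0, 0]}, {"jaw": 3, "xyz": [0, 0, 0], "delta_rot": [0, 0, 0]}, {"jaw": 3, "xyz": [0, 0, 0], "delta_rot": [0, 0, 0]}, {"jaw": 3, "xyz": [0, 0, 0], "delta_rot": [0, 0, 0]}]}}

```text
time: 16.38
eef_pos: [0.5494, 0.283, 0.0271]
eef_rot: [179.9, -0.2, 15.0]
wrist_force: [0.2, 0.1, -0.4]
opening: 0.487
```

Call:
{"method": "arm_command", "body": {"increments": [{"jaw": 3, "xyz": [0, 0, 0], "delta_rot": [0, 0, 0]}, {"jaw": 3, "xyz": [0, 0, -1], "delta_rot": [0, 0, 0]}, {"jaw": 3, "xyz": [0, 0, -2], "delta_rot": [0, 0, 0]}, {"jaw": 3, "xyz": [0, 0, -3.5], "delta_rot": [0, 0, 0]}, {"jaw": 3, "xyz": [0, 0, -3], "delta_rot": [0, 0, 0]}]}}

```text
time: 17.0
eef_pos: [0.5474, 0.2825, 0.1248]
eef_rot: [179.9, 0.1, 15.0]
wrist_force: [0.2, 0.5, -6.0]
opening: 0.486
```

```bash
python3 go.py 3 545.5 -114 125 -2.3
```

```text
pos [547.4 282.5 124.8] [1.799e+02 1.000e-01 1.500e+01] t 17.0 F [ 0.2  0.5 -6. ] op 0.486 j [24. 31. 82. -0. 68. 99.]
[{"jaw":3,"xyz":[-1.30,4.78,0.01],"delta_rot":[0.0,0.0,2.2]},{"jaw":3,"xyz":[-1.12,4.83,0.01],"delta_rot":[0.0,0.0,2.2]},{"jaw":3,"xyz":[-0.94,4.87,0.01],"delta_rot":[0.0,0.0,2.2]},{"jaw":3,"xyz":[-0.76,4.90,0.00],"delta_rot":[0.0,0.0,2.2]},{"jaw":3,"xyz":[-0.57,4.92,0.00],"delta_rot":[0.0,0.0,2.2]}]
[{"jaw":3,"xyz":[-0.39,4.94,0.00],"delta_rot":[0.0,0.0,2.2]},{"jaw":3,"xyz":[-0.20,4.95,0.00],"delta_rot":[0.0,0.0,2.2]},{"jaw":3,"xyz":[-0.01,4.96,-0.00],"delta_rot":[0.0,0.0,2.2]}]
```

Call:
{"method": "arm_command", "body": {"increments": [{"jaw": 3, "xyz": [-1.3, 4.5, 0], "delta_rot": [0, 0, 2.2]}, {"jaw": 3, "xyz": [-1.1, 4.8, 0], "delta_rot": [0, 0, 2.2]}, {"jaw": 3, "xyz": [-0.9, 4.9, 0], "delta_rot": [0, 0, 2.2]}, {"jaw": 3, "xyz": [-0.8, 4.9, 0], "delta_rot": [0, 0, 2.2]}, {"jaw": 3, "xyz": [-0.6, 4.9, 0], "delta_rot": [0, 0, 2.2]}]}}

```text
time: 17.62
eef_pos: [0.5458, 0.0342, 0.1348]
eef_rot: [-180.0, -0.6, 4.0]
wrist_force: [0.3, -1.3, -5.0]
opening: 0.486
```

Call:
{"method": "arm_command", "body": {"increments": [{"jaw": 3, "xyz": [-0.4, 4.9, 0], "delta_rot": [0, 0, 2.2]}, {"jaw": 3, "xyz": [-0.2, 4.5, 0], "delta_rot": [0, 0, 2.2]}, {"jaw": 3, "xyz": [0, 2.5, 0], "delta_rot": [0, 0, 1.5]}, {"jaw": 3, "xyz": [0, 0, 0], "delta_rot": [0, 0, 0]}]}}

```text
time: 18.12
eef_pos: [0.5437, -0.0919, 0.1403]
eef_rot: [-180.0, -0.8, -2.4]
wrist_force: [1.0, 0.1, -4.4]
opening: 0.487
```

```bash
python3 go.py 3 545.5 -114 60 -2.3
```

```text
pos [543.7 -91.9 140.3] [-180.    -0.8   -2.4] t 18.12 F [ 1.   0.1 -4.4] op 0.487 j [-13.  22.  93.   0.  65.  79.]
[{"jaw":3,"xyz":[0.07,1.10,4.01],"delta_rot":[-0.0,-0.4,-0.0]},{"jaw":3,"xyz":[0.10,1.10,4.01],"delta_rot":[-0.0,-0.4,-0.0]}]
```

Call:
{"method": "arm_command", "body": {"increments": [{"jaw": 3, "xyz": [0, 1.1, 2.5], "delta_rot": [0, -0.4, 0]}, {"jaw": 3, "xyz": [0.1, 1.1, 3], "delta_rot": [0, -0.4, 0]}, {"jaw": 3, "xyz": [0, 0, 2], "delta_rot": [0, 0, 0]}, {"jaw": 3, "xyz": [0, 0, 0.8], "delta_rot": [0, 0, 0]}, {"jaw": 3, "xyz": [0, 0, 0], "delta_rot": [0, 0, 0]}]}}

```text
time: 18.75
eef_pos: [0.5462, -0.1114, 0.0601]
eef_rot: [-180.0, -0.3, -2.1]
wrist_force: [0.4, -0.4, -4.1]
opening: 0.487
```

```bash
python3 go.py 3 545.5 -114 31 -2.3
```

```text
pos [ 546.2 -111.4   60.1] [-180.    -0.3   -2.1] t 18.75 F [ 0.4 -0.4 -4.1] op 0.487 j [-15.  29.  95.   0.  56.  77.]
[{"jaw":3,"xyz":[-0.07,0.26,2.91],"delta_rot":[-0.0,-0.3,0.2]}]
```

Call:
{"method": "arm_command", "body": {"increments": [{"jaw": 3, "xyz": [0, 0.2, 1], "delta_rot": [0, -0.3, 0]}, {"jaw": 3, "xyz": [0, 0, 0.8], "delta_rot": [0, 0, 0]}, {"jaw": 3, "xyz": [0, 0, 0.4], "delta_rot": [0, 0, 0]}, {"jaw": 3, "xyz": [0, 0, 0.2], "delta_rot": [0, 0, 0]}, {"jaw": 3, "xyz": [0, 0, 0], "delta_rot": [0, 0, 0]}]}}

```text
time: 19.38
eef_pos: [0.5471, -0.1132, 0.0364]
eef_rot: [180.0, -0.2, -2.1]
wrist_force: [-0.5, -0.9, -6.1]
opening: 0.488
```

Call:
{"method": "arm_command", "body": {"increments": [{"jaw": 3, "xyz": [0, 0, 0.3], "delta_rot": [0, 0, 0]}, {"jaw": 3, "xyz": [0, 0, 0.15], "delta_rot": [0, 0, 0]}, {"jaw": 3, "xyz": [0, 0, 0.1], "delta_rot": [0, 0, 0]}, {"jaw": 3, "xyz": [0, 0, 0], "delta_rot": [0, 0, 0]}]}}

```text
time: 19.88
eef_pos: [0.5474, -0.1133, 0.0311]
eef_rot: [180.0, -0.2, -2.1]
wrist_force: [-0.0, 0.2, -5.0]
opening: 0.487
```

Call:
{"method": "arm_command", "body": {"increments": [{"jaw": 3, "xyz": [0, 0, 0.1], "delta_rot": [0, 0, 0]}, {"jaw": 3, "xyz": [0, 0, 0], "delta_rot": [0, 0, 0]}]}}

```text
time: 20.12
eef_pos: [0.5476, -0.1134, 0.0312]
eef_rot: [180.0, -0.2, -2.1]
wrist_force: [-0.9, 0.2, -4.0]
opening: 0.49
```

Within about a millimetre of the floor, so I release it.

Call:
{"method": "arm_command", "body": {"increments": [{"jaw": 5.4, "xyz": [0, 0, 0], "delta_rot": [0, 0, 0]}, {"jaw": 5.4, "xyz": [0, 0, 0], "delta_rot": [0, 0, 0]}, {"jaw": 5.6, "xyz": [0, 0, -1], "delta_rot": [0, 0, 0]}, {"jaw": 5.6, "xyz": [0, 0, -4], "delta_rot": [0, 0, 0]}, {"jaw": 5.6, "xyz": [0, 0, -5], "delta_rot": [0, 0, 0]}]}}

```text
time: 20.75
eef_pos: [0.5464, -0.1131, 0.1326]
eef_rot: [-180.0, -0.0, -2.1]
wrist_force: [0.8, 0.0, 0.1]
opening: 0.597
```

```bash
python3 go.py 5 449 426.5 130 5
```

```text
pos [ 546.4 -113.1  132.6] [-180.    -0.    -2.1] t 20.75 F [0.8 0.  0.1] op 0.597 j [-15.  23.  92.   0.  65.  77.]
[{"jaw":5,"xyz":[-1.17,-5.36,0.03],"delta_rot":[0.0,-0.0,-0.7]},{"jaw":5,"xyz":[-1.10,-5.37,0.03],"delta_rot":[0.0,-0.0,-0.7]},{"jaw":5,"xyz":[-1.04,-5.38,0.03],"delta_rot":[0.0,-0.0,-0.7]},{"jaw":5,"xyz":[-0.97,-5.40,0.03],"delta_rot":[0.0,-0.0,-0.7]},{"jaw":5,"xyz":[-0.90,-5.41,0.03],"delta_rot":[0.0,-0.0,-0.7]}]
[{"jaw":5,"xyz":[-0.84,-5.42,0.03],"delta_rot":[0.0,-0.0,-0.7]},{"jaw":5,"xyz":[-0.77,-5.43,0.03],"delta_rot":[0.0,-0.0,-0.7]},{"jaw":5,"xyz":[-0.70,-5.44,0.03],"delta_rot":[0.0,-0.0,-0.7]},{"jaw":5,"xyz":[-0.64,-5.45,0.03],"delta_rot":[0.0,-0.0,-0.7]},{"jaw":5,"xyz":[-0.57,-5.45,0.03],"delta_rot":[0.0,-0.0,-0.7]}]
```

Call:
{"method": "arm_command", "body": {"increments": [{"jaw": 5, "xyz": [-1.2, -5.4, 0], "delta_rot": [0, 0, -0.7]}, {"jaw": 5, "xyz": [-1.1, -5.4, 0], "delta_rot": [0, 0, -0.7]}, {"jaw": 5, "xyz": [-1, -5.4, 0], "delta_rot": [0, 0, -0.7]}, {"jaw": 5, "xyz": [-1, -5.4, 0], "delta_rot": [0, 0, -0.7]}, {"jaw": 5, "xyz": [-0.9, -5.4, 0], "delta_rot": [0, 0, -0.7]}]}}

```text
time: 21.38
eef_pos: [0.4996, 0.162, 0.1409]
eef_rot: [179.9, -0.8, 1.2]
wrist_force: [-0.0, 0.0, 0.1]
opening: 0.532
```

Call:
{"method": "arm_command", "body": {"increments": [{"jaw": 5, "xyz": [-0.8, -5.4, 0], "delta_rot": [0, 0, -0.7]}, {"jaw": 5, "xyz": [-0.8, -5.4, 0], "delta_rot": [0, 0, -0.7]}, {"jaw": 5, "xyz": [-0.7, -5.4, 0], "delta_rot": [0, 0, -0.7]}, {"jaw": 5, "xyz": [-0.6, -4.5, 0], "delta_rot": [0, 0, -0.7]}, {"jaw": 5, "xyz": [0, 0, 0], "delta_rot": [0, 0, 0]}]}}

```text
time: 22.0
eef_pos: [0.4598, 0.378, 0.1448]
eef_rot: [-180.0, -1.1, 4.3]
wrist_force: [-0.6, 0.0, -0.3]
opening: 0.529
```

```bash
python3 go.py 5 449 426.5 60 5 ; python3 -c "
from h import *
p=grab_frame('top');W=cloud(p);m=(np.hypot(W[...,0]-.5455,W[...,1]+.114)<.045)&(W[...,2]>.02)&(W[...,2]<.05)
print('block',W[m].mean(0),m.sum(),np.median(W[m][:,2]),cv2.minAreaRect(W[m][:,:2].astype(np.float32)*1000))
p=grab_frame('scene')
print([(np.round(q['position'],3),q['p']) for q in spot_point(p,'big_punch')][:3])"
```

```text
pos [459.8 378.  144.8] [-180.    -1.1    4.3] t 22.0 F [-0.6  0.  -0.3] op 0.529 j [ 36.  26.  85.  -1.  67. 122.]
[{"jaw":5,"xyz":[-0.44,-2.46,4.23],"delta_rot":[-0.0,-0.6,-0.4]},{"jaw":5,"xyz":[-0.39,-2.46,4.23],"delta_rot":[-0.0,-0.6,-0.4]}]
block [ 0.54606945 -0.11280556  0.03395732] 282 0.03439154285638145 ((546.581298828125, -112.86579895019531), (46.36524200439453, 45.97365188598633), 88.9797134399414)
[(array([ 0.397,  0.534, -0.   ]), 0.94), (array([0.442, 0.428, 0.003]), 0.58), (array([0.62 , 0.078, 0.001]), 0.34)]
```

Call:
{"method": "arm_command", "body": {"increments": [{"jaw": 5, "xyz": [-0.4, -2.5, 2.5], "delta_rot": [0, -0.6, -0.4]}, {"jaw": 5, "xyz": [-0.4, -2.4, 2.5], "delta_rot": [0, -0.6, -0.4]}, {"jaw": 5, "xyz": [0, 0, 2.5], "delta_rot": [0, 0, 0]}, {"jaw": 5, "xyz": [0, 0, 0], "delta_rot": [0, 0, 0]}]}}

```text
time: 22.65
eef_pos: [0.4531, 0.4199, 0.0698]
eef_rot: [-180.0, 0.0, 4.5]
wrist_force: [0.0, 0.1, -0.0]
opening: 0.531
```

```bash
python3 go.py 5 448 427 50 5
```

```text
pos [453.1 419.9  69.8] [-180.     0.     4.5] t 22.65 F [ 0.   0.1 -0. ] op 0.531 j [ 39.  35.  83.   0.  62. 125.]
[{"jaw":5,"xyz":[-0.45,-0.75,1.98],"delta_rot":[-0.0,0.0,-0.5]}]
```

Call:
{"method": "arm_command", "body": {"increments": [{"jaw": 5, "xyz": [-0.5, -0.75, 1.5], "delta_rot": [0, 0, -0.5]}, {"jaw": 5, "xyz": [0, 0, 2], "delta_rot": [0, 0, 0]}, {"jaw": 5, "xyz": [0, 0, 1], "delta_rot": [0, 0, 0]}, {"jaw": 5, "xyz": [0, 0, 0], "delta_rot": [0, 0, 0]}]}}

```text
time: 23.15
eef_pos: [0.4486, 0.4266, 0.0242]
eef_rot: [-179.9, -0.1, 4.9]
wrist_force: [0.3, -0.1, -0.1]
opening: 0.535
```

```bash
python3 go.py 5 448 427 21 5
```

```text
pos [448.6 426.6  24.2] [-1.799e+02 -1.000e-01  4.900e+00] t 23.15 F [ 0.3 -0.1 -0.1] op 0.535 j [ 40.  38.  84.   0.  57. 125.]
[{"jaw":5,"xyz":[-0.06,-0.05,0.32],"delta_rot":[-0.1,-0.1,-0.1]}]
```

Call:
{"method": "arm_command", "body": {"increments": [{"jaw": 5, "xyz": [0, 0, 0.3], "delta_rot": [0, 0, 0]}, {"jaw": 0.5, "xyz": [0, 0, 0], "delta_rot": [0, 0, 0]}, {"jaw": 0.5, "xyz": [0, 0, 0], "delta_rot": [0, 0, 0]}, {"jaw": 0.5, "xyz": [0, 0, 0], "delta_rot": [0, 0, 0]}, {"jaw": 0.5, "xyz": [0, 0, 0], "delta_rot": [0, 0, 0]}]}}

```text
time: 23.78
eef_pos: [0.4493, 0.4269, 0.0225]
eef_rot: [-179.8, -0.2, 4.9]
wrist_force: [-0.2, 1.3, 1.2]
opening: 0.142
```

Call:
{"method": "arm_command", "body": {"increments": [{"jaw": 0.5, "xyz": [0, 0, 0], "delta_rot": [0, 0, 0]}, {"jaw": 0.5, "xyz": [0, 0, 0], "delta_rot": [0, 0, 0]}]}}

```text
time: 24.02
eef_pos: [0.4493, 0.427, 0.0225]
eef_rot: [-179.8, -0.2, 4.9]
wrist_force: [-0.9, 0.3, 0.5]
opening: 0.147
```

Call:
{"method": "arm_command", "body": {"increments": [{"jaw": 0.5, "xyz": [0, 0, 0], "delta_rot": [0, 0, 0]}, {"jaw": 0.5, "xyz": [0, 0, -1], "delta_rot": [0, 0, 0]}, {"jaw": 0.5, "xyz": [0, 0, -2.5], "delta_rot": [0, 0, 0]}, {"jaw": 0.5, "xyz": [0, 0, -3.5], "delta_rot": [0, 0, 0]}, {"jaw": 0.5, "xyz": [0, 0, -2], "delta_rot": [0, 0, 0]}]}}

```text
time: 24.65
eef_pos: [0.4481, 0.4259, 0.1146]
eef_rot: [-180.0, -0.0, 4.9]
wrist_force: [-0.6, 0.9, -2.6]
opening: 0.148
```

```bash
python3 go.py 0.5 659.5 -118.5 125 -2.3 ; python3 -c "
from h import *
p=grab_frame('scene')
print([(np.round(q['position'],3),q['p']) for q in spot_point(p,'big_punch')][:3])
cv2.imwrite('pics/s5.png',cv2.resize(p['frame'][230:380,280:480,::-1],(800,600)))"
```

```text
pos [448.1 425.9 114.6] [-180.    -0.     4.9] t 24.65 F [-0.6  0.9 -2.6] op 0.148 j [ 40.  32.  82.   0.  67. 125.]
[{"jaw":0.5,"xyz":[1.50,5.09,-0.10],"delta_rot":[-0.0,-0.0,0.7]},{"jaw":0.5,"xyz":[1.55,5.08,-0.10],"delta_rot":[-0.0,-0.0,0.7]},{"jaw":0.5,"xyz":[1.61,5.06,-0.10],"delta_rot":[-0.0,-0.0,0.7]},{"jaw":0.5,"xyz":[1.67,5.04,-0.10],"delta_rot":[-0.0,-0.0,0.7]},{"jaw":0.5,"xyz":[1.73,5.02,-0.10],"delta_rot":[-0.0,-0.0,0.7]}]
[{"jaw":0.5,"xyz":[1.78,5.00,-0.10],"delta_rot":[-0.0,-0.0,0.7]},{"jaw":0.5,"xyz":[1.84,4.98,-0.10],"delta_rot":[-0.0,-0.0,0.7]},{"jaw":0.5,"xyz":[1.90,4.96,-0.10],"delta_rot":[-0.0,-0.0,0.7]},{"jaw":0.5,"xyz":[1.95,4.94,-0.10],"delta_rot":[-0.0,-0.0,0.7]},{"jaw":0.5,"xyz":[2.01,4.91,-0.09],"delta_rot":[-0.0,-0.0,0.7]}]
[{"jaw":0.5,"xyz":[2.06,4.89,-0.09],"delta_rot":[-0.0,-0.0,0.7]}]
[(array([ 0.397,  0.534, -0.001]), 0.79), (array([0.441, 0.426, 0.096]), 0.55)]
```

View pics/s5.png

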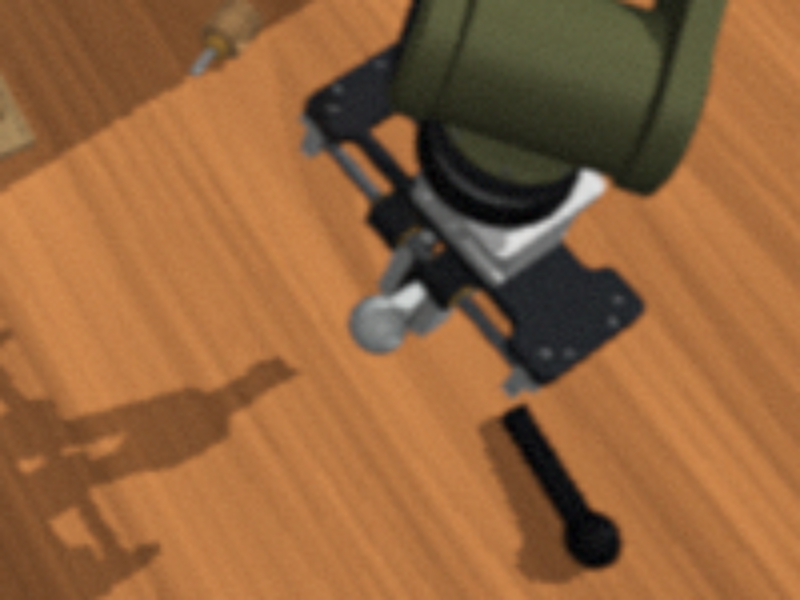

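The crop shows the steel punch in the jaws, ball at (380,322), with the black decoy untouched. Carrying it to the long bay.

Call:
{"method": "arm_command", "body": {"increments": [{"jaw": 0.5, "xyz": [1.4, 4.5, -0.2], "delta_rot": [0, 0, 0.7]}, {"jaw": 0.5, "xyz": [1.5, 5, 0], "delta_rot": [0, 0, 0.7]}, {"jaw": 0.5, "xyz": [1.6, 5, 0], "delta_rot": [0, 0, 0.7]}, {"jaw": 0.5, "xyz": [1.7, 5, 0], "delta_rot": [0, 0, 0.7]}, {"jaw": 0.5, "xyz": [1.7, 5, 0], "delta_rot": [0, 0, 0.7]}]}}

```text
time: 25.38
eef_pos: [0.5417, 0.1817, 0.1127]
eef_rot: [-179.9, 0.1, 1.6]
wrist_force: [0.8, -0.7, -2.7]
opening: 0.148
```

Call:
{"method": "arm_command", "body": {"increments": [{"jaw": 0.5, "xyz": [1.8, 5, 0], "delta_rot": [0, 0, 0.7]}, {"jaw": 0.5, "xyz": [1.8, 5, 0], "delta_rot": [0, 0, 0.7]}, {"jaw": 0.5, "xyz": [1.9, 5, 0], "delta_rot": [0, 0, 0.7]}, {"jaw": 0.5, "xyz": [1.9, 4.9, 0], "delta_rot": [0, 0, 0.7]}, {"jaw": 0.5, "xyz": [1.5, 3.5, 0], "delta_rot": [0, 0, 0.7]}]}}

```text
time: 26.0
eef_pos: [0.6318, -0.0613, 0.1074]
eef_rot: [-180.0, 0.5, -2.1]
wrist_force: [-0.4, 0.8, -2.0]
opening: 0.145
```

```bash
python3 go.py 0.5 659.5 -118.5 60 -2.3
```

```text
pos [631.8 -61.3 107.4] [-180.     0.5   -2.1] t 26.0 F [-0.4  0.8 -2. ] op 0.145 j [-9. 34. 78. -0. 68. 83.]
[{"jaw":0.5,"xyz":[1.51,2.81,2.36],"delta_rot":[-0.0,0.2,0.1]},{"jaw":0.5,"xyz":[1.50,2.81,2.36],"delta_rot":[-0.0,0.2,0.1]}]
```

Call:
{"method": "arm_command", "body": {"increments": [{"jaw": 0.5, "xyz": [1.5, 2.8, 0.5], "delta_rot": [0, 0.2, 0.1]}, {"jaw": 0.5, "xyz": [1.4, 2.5, 1.5], "delta_rot": [0, 0.2, 0.1]}, {"jaw": 0.5, "xyz": [0, 0, 2], "delta_rot": [0, 0, 0]}, {"jaw": 0.5, "xyz": [0, 0, 0.5], "delta_rot": [0, 0, 0]}, {"jaw": 0.5, "xyz": [0, 0, 0], "delta_rot": [0, 0, 0]}]}}

```text
time: 26.62
eef_pos: [0.6573, -0.1184, 0.0559]
eef_rot: [-179.9, 0.4, -2.5]
wrist_force: [0.4, 0.7, -2.9]
opening: 0.143
```

```bash
python3 go.py 0.5 659.5 -118.5 26.5 -2.3
```

```text
pos [ 657.3 -118.4   55.9] [-179.9    0.4   -2.5] t 26.62 F [ 0.4  0.7 -2.9] op 0.143 j [-13.  42.  74.   0.  65.  79.]
[{"jaw":0.5,"xyz":[0.24,0.01,2.93],"delta_rot":[-0.1,0.4,-0.2]}]
```

Call:
{"method": "arm_command", "body": {"increments": [{"jaw": 0.5, "xyz": [0.3, 0, 1], "delta_rot": [0, 0.4, 0]}, {"jaw": 0.5, "xyz": [0, 0, 0.8], "delta_rot": [0, 0, 0]}, {"jaw": 0.5, "xyz": [0, 0, 0.4], "delta_rot": [0, 0, 0]}, {"jaw": 0.5, "xyz": [0, 0, 0.2], "delta_rot": [0, 0, 0]}, {"jaw": 0.5, "xyz": [0, 0, 0], "delta_rot": [0, 0, 0]}]}}

```text
time: 27.25
eef_pos: [0.6608, -0.117, 0.0316]
eef_rot: [-179.9, -0.1, -2.4]
wrist_force: [0.0, 1.3, -2.1]
opening: 0.149
```

Call:
{"method": "arm_command", "body": {"increments": [{"jaw": 0.5, "xyz": [0, 0, 0.25], "delta_rot": [0, 0, 0]}, {"jaw": 0.5, "xyz": [0, 0, 0.15], "delta_rot": [0, 0, 0]}, {"jaw": 0.5, "xyz": [0, 0, 0.1], "delta_rot": [0, 0, 0]}, {"jaw": 0.5, "xyz": [0, 0, 0], "delta_rot": [0, 0, 0]}]}}

```text
time: 27.75
eef_pos: [0.6611, -0.1172, 0.0268]
eef_rot: [-179.9, -0.2, -2.4]
wrist_force: [0.5, 0.8, -1.9]
opening: 0.143
```

Call:
{"method": "arm_command", "body": {"increments": [{"jaw": 3.8, "xyz": [0, 0, 0], "delta_rot": [0, 0, 0]}, {"jaw": 3.8, "xyz": [0, 0, 0], "delta_rot": [0, 0, 0]}, {"jaw": 3.8, "xyz": [0, 0, -1], "delta_rot": [0, 0, 0]}, {"jaw": 3.8, "xyz": [0, 0, -4], "delta_rot": [0, 0, 0]}, {"jaw": 3.8, "xyz": [0, 0, -5], "delta_rot": [0, 0, 0]}]}}

```text
time: 28.38
eef_pos: [0.6597, -0.117, 0.1278]
eef_rot: [-179.9, 0.1, -2.4]
wrist_force: [-0.3, -0.2, 0.3]
opening: 0.402
```

Call:
{"method": "arm_command", "body": {"increments": [{"jaw": 5, "xyz": [-4, 5, -3], "delta_rot": [0, 0, 0]}, {"jaw": 5, "xyz": [-5, 3, -3], "delta_rot": [0, 0, 0]}, {"jaw": 5, "xyz": [-5, 3, -2], "delta_rot": [0, 0, 0]}, {"jaw": 5, "xyz": [-5, 3, 0], "delta_rot": [0, 0, 0]}, {"jaw": 5, "xyz": [-5, 3, 0], "delta_rot": [0, 0, 0]}]}}

```text
time: 29.0
eef_pos: [0.418, -0.2724, 0.2118]
eef_rot: [179.8, -0.6, -2.1]
wrist_force: [0.8, -0.8, 0.2]
opening: 0.532
```

Call:
{"method": "arm_command", "body": {"increments": [{"jaw": 5, "xyz": [-1, 4, 0], "delta_rot": [0, 0, 0]}, {"jaw": 5, "xyz": [0, 3, 0], "delta_rot": [0, 0, 0]}, {"jaw": 5, "xyz": [0, 0, 0], "delta_rot": [0, 0, 0]}]}}

```text
time: 29.38
eef_pos: [0.4019, -0.3454, 0.2158]
eef_rot: [179.6, -0.9, -2.3]
wrist_force: [-0.5, 1.4, -0.5]
opening: 0.535
```

```bash
cat > chk.py <<'E'
from h import *
p=grab_frame('top')
for n,q0 in(('top',p),('scene',grab_frame('scene'))):
  for k in 'doming_block big_punch wax_tin long_graver small_punch short_graver jar'.split():
    print(n,k,[(np.round(q['position'],3).tolist(),round(q['p'],2)) for q in spot_point(q0,k)][:3])
W=cloud(p)
for nm,c,a in(('long',(610.5,-116.5),-2.3),('sq',(623.5,105.5),-2.8)):
    a=np.radians(a);M=np.array([[np.cos(a),np.sin(a)],[-np.sin(a),np.cos(a)]])
    L=(W[...,:2]*1000-c)@M.T
    for b,(x0,x1,y0,y1) in (dict(short=(-103,-26,-38,38),long_=(-16,102,-38,38)) if nm=='long' else dict(wide=(-62,62,-78,16),narrow=(-62,62,28,78))).items():
        m=(L[...,0]>x0)&(L[...,0]<x1)&(L[...,1]>y0)&(L[...,1]<y1)&(W[...,2]>.0115)&(W[...,2]<.08)
        r=cv2.minAreaRect(L[m].astype(np.float32));print(b,m.sum(),np.round(r[0],1),np.round(r[1],1),round(r[2],1),'z98',np.percentile(W[m][:,2],98).round(4))
cv2.imwrite('pics/f.png',cv2.resize(p['frame'][120:260,190:430,::-1],(800,467)))
E
python3 chk.py
```

```text
top doming_block [([0.611, -0.116, 0.002], 0.73), ([0.542, -0.114, 0.005], 0.63)]
top big_punch [([0.652, -0.116, 0.006], 0.77), ([0.403, 0.537, 0.004], 0.62)]
top wax_tin [([0.621, 0.075, 0.008], 0.8)]
top long_graver [([0.625, 0.158, 0.001], 0.7), ([0.614, -0.114, 0.0], 0.55), ([0.283, -0.29, -0.002], 0.53)]
top small_punch [([0.538, -0.282, -0.0], 0.6)]
top short_graver [([0.417, 0.192, 0.001], 0.72), ([0.615, 0.08, 0.005], 0.42)]
top jar [([0.713, 0.295, 0.002], 0.87), ([0.414, 0.189, -0.0], 0.51)]
scene doming_block [([0.554, -0.116, 0.006], 0.84)]
scene big_punch [([0.397, 0.533, 0.001], 0.85), ([0.653, -0.114, 0.004], 0.56), ([0.623, 0.107, 0.001], 0.37)]
scene wax_tin [([0.616, 0.076, 0.003], 0.76), ([0.71, 0.293, -0.001], 0.65)]
scene long_graver [([0.626, 0.159, 0.005], 0.73), ([0.286, -0.288, -0.001], 0.44)]
scene small_punch [([0.542, -0.284, -0.005], 0.41), ([0.656, -0.112, 0.008], 0.19)]
scene short_graver [([0.417, 0.195, 0.001], 0.71)]
scene jar [([0.708, 0.296, -0.0], 0.88)]
short 292 [-64.5   1.1] [45.5 46.6] 1.0 z98 0.0393
long_ 226 [42.1 -4.6] [94.7 36. ] 5.4 z98 0.0369
wide 284 [-17.5 -36.9] [81.5 55.2] 29.5 z98 0.0374
narrow 269 [-3.8 57.4] [110.4  36.3] 0.0 z98 0.0375
```

View pics/f.png

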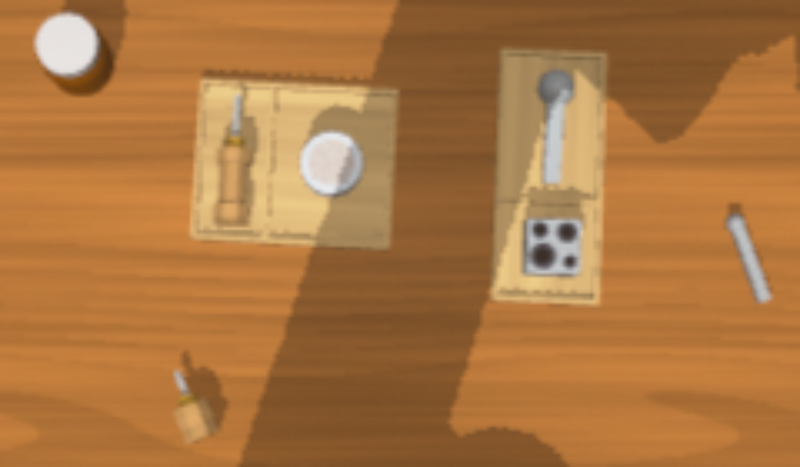

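The crop shows all four parts in their bays and near the centres: graver (234,160), tin (331,162), punch (553,125) and block (552,247). The spares haven't moved, so I'm handing in.

```bash
python3 -c "
from station import *
print(close_job())"
```

```text
the job is handed in; nothing more can be done
None
```

Both kits are made up and the job is handed in, about 30 s into the 115 s allowed; no verdict was reported. I moved four things, each gripped once, lowered to within a millimetre or so of the floor and released. The wax tin went in the wide bay, the long graver in the narrow bay, the doming block in the short bay and the big punch in the long bay.

My last check, in the two camera views with the arm clear:

| Part | Offset from bay centre, tray x / y | Angle to tray x |
|---|---|---|
| Doming block | about 0.5 / 1 mm | not judged |
| Big punch | about 1 / 5 mm | about 0.1 rad at most |
| Long graver | about 4 / 4 mm | near 0 |
| Wax tin | about 1–6 / 2 mm | round |

- **Left alone:** the small punch, short graver and jar read within about 5 mm of where they started, which is measurement noise. The arm never went near the pink graver or the black punch.
- **Disagreeing checks:** the final depth fit for the tin's bay gave a spurious outline (81 x 55 mm), so the tin figures come from the two detector views and an earlier depth average. The block's first top-view detection (x 0.611 m) was false. Its second detection, the scene view and the depth fit all put it in the short bay.

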